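# Hook the dropped collar out from behind the wheel guard

## Robot

A 7-joint arm with a two-finger parallel gripper is mounted at the origin on the work surface. World frame = base frame: x ahead of the robot, y to its left, z up, the work surface at z = 0. Lengths are in m, angles in rad, forces in N, time in s.
With the tool pointing down it reaches from about 0.4 to 0.85 m from the base axis. Payload 4.5 kg.
Tool frame: the origin (TCP) lies at the very end of the fingers, on their centre line; the grasp point (between the pads) lies 19 mm behind it (manip.grasp_offset is the distance from the TCP to the grasp point, in m); x points along the fingers, y is the direction in which the jaws open and shut, and the axes are right-handed (so a half turn about x gives the same grasp; the last joint's range is limited). The gripper opens to 85 mm and grips with 20 to 120 N. Pads are 22 mm wide; open, the fingers measure 114 mm over their backs; the gripper's body (76 mm by 85 mm) begins 54 mm behind the grasp point. The pads swing forward as they close: fully open they stand 13 mm farther back than shut.
Start: joints at [-1.09, 0.689, -0.195, 1.565, 0.157, 0.902, -0.215], TCP at [0.27, 0.564, 0.199] pointing down, gripper open.
Joint ranges: [-3.01, 3.01], [-0.46, 2.08], [-1.47, 1.51], [0.13, 2.56], [-1, 4.14], [0.04, 2.09], [-2.66, 2.66]. Speed limits (rad/s): [2.57, 2.57, 3.14, 3.14, 3.14, 3.14, 3.14].

## Interface

Orientations are given as a 3x3 rotation matrix whose columns are the frame's x, y, z axes.
In Python, from bench import manip gives the robot as it stands.
- The arm moves only by the tool carry_out, never from a script. Its argument "steps" is a list of rows, each a list of 3 entries, a list of its own where there are three numbers: the finger opening in mm, from 0 to 85.4, then the shift along the tool's x, y, z in units of 30 mm (1.0 is 30 mm), then the turn about the tool's x in units of 8 degrees (1.0 is 8 degrees). In form: [[fingers, [dx, dy, dz], turn], ...]. A call has 1 to 8 rows; each row is the pose to reach, as a shift and turn from the pose commanded when the call began, along the tool's axes at that moment; what a row does not reach only later rows make up. A row lasts 1/8 s, in which the tool goes at most 62.5 mm and 10.7 degrees, less where a joint would pass 70% of its speed; a pose out of reach is approached as far as the arm can. A call with a gripper value outside its range is refused whole. The fingers move at their own pace and stop on an object; "force" is the grip in N (left out, the last holds). Time passes only in rows, so rows that repeat a pose let the fingers close. It gives the time, the measured TCP pose, the force and the opening at its end, in the units of the state.
- manip.get_state(): the state, without advancing time (a new reading comes with each control period).
- manip.read_camera(name): name is "scene" or "top"; returns the picture (420x560x3 uint8, red, green, blue); there is no depth.
- manip.camera_params(name): a dict with "fx", "fy", "cx", "cy" (pixels), "k1" (the pictures are not rectified: a ray, as slopes to the right and down, at radius r is drawn at 1 + k1 r^2 times it, then the intrinsics apply), "camera_from_world" (4x4, takes a point from world to camera coordinates). Camera axes: x right, y down, z forward; pixel columns grow to the right and rows downward; lengths in m; the calibration is good to about 2 mm. A picture is of the moment at which its call begins. camera_params takes no time and is no camera call.
- manip.job_done(): hands the job in, once; it reports no verdict.
The state is a dict: "time": time; "joint_pos": joint angles; "joint_velocities": joint speeds; "tau": joint torques, N m; "tool_pos": TCP position; "orientation": TCP orientation; "contact_force": force on the tool from outside, world axes, zero at the start; "ft_torque": the same for the moment, N m; "gripper_width": finger opening in m.
Only numpy, scipy, OpenCV 4.12 (cv2) and the standard library are available. Lean on these libraries where they do the work, as an engineer would, in place of code of your own. Each camera call takes 0.05 s, during which the arm holds its last target.

## Task

The steel collar has fallen under the barred guard of the bench wheel. Take the hooked rod by its handle, reach in through the guard's open mouth and, with a light pull of a few newtons, slowly draw the collar out between the two stop bars until it lies flat and wholly clear of the mouth on the bench just in front of it; if it catches on a bar, ease off and feel for the gap rather than pull harder, and do not force the rod against the guard. Touch the collar with the rod only, lay the rod down on the bench outside the guard and not touching the collar, and leave the other things where they are.

Things in the scene. Friction and masses are not known exactly. Their poses are not given: they have to be found in the camera images.
- guard: Grey bench wheel with its fixed drive guard: a passage 160 wide inside, 200 deep, open only at its mouth. Walls 5 thick, 78 high, 22 wide flanges outside at their foot; roof of steel bars, underside 75 up; floor is the bare bench; the wheel's housing (260 wide, 160 high) closes the far end. Origin: middle of the mouth, on the bench; +y out of the mouth, -y inward, x across, z up.
- guard_bars (a point): Point on the bench in the passage's middle, 62 behind the mouth; axes as the guard's. Near it two fixed square steel stop bars, 14 thick and 14 high with square-cut ends, come in through the two side walls along x (58 to 66 behind the mouth); 60 free gap between their ends. The gap's middle lies up to 44 to either side of this point and is not measured: feel for it, or see it through the roof.
- collar: Steel ring lying flat in the passage, beyond the stop bars: 56 outside, 24 hole, 14 thick, about 0.17 kg. Origin: centre of its underside; z is its axis. Starts 130 to 150 behind the mouth, up to 6 off the passage's middle. (A small nut, 20 wide, in the passage's far corner is of no matter.)
- hook: Hooked rod lying on the bench before the mouth, 0.2 kg: wooden handle 120 long, 20 wide, 34 high; from it a steel rod 8 in diameter, its axis 25 above the handle's underside, ending in a hook bent straight down. Origin: under the handle's middle (grip there, across the 20 width); +x along the rod to the hook, z up.
- hook_tip (a point): Lowest point of the down-bent hook (8 in diameter), on its axis: 250 ahead of the hook's origin and 2 above its underside; axes as the hook's. With the handle on the bench the tip stands in the collar's hole and the rod passes 7 above the stop bars.
- pot: Bystander: small terracotta pot, 76 wide, 75 high, standing. Origin under its middle.
- jar: Bystander: lidded white jar, 72 wide, 100 high, standing. Origin under its middle.
- brick: Bystander: brick 65 x 110 x 50. Origin under its middle.
- brush: Bystander: brush 180 long, lying (its origin lies under its middle).
- rib: Bystander: round flat wooden disc 72 wide, 8 thick. Origin under its middle.
There are look-alikes about, which are no part of the job. Of the things shaped like the collar, the steel one is meant.

How it is judged:
By the outcome, as a careful person would: the job done as asked, in the order asked, and still so for the second after the job is handed in, with the robot touching nothing.
It also fails if it takes over 72 s, if anything falls off the work surface, if the arm or the gripper's body presses on something with over 40 N, if the wrist force passes 120 N, or if a joint passes its speed limit or range.

## Working session

There is one attempt and no reset: what is moved stays moved. The work goes in short steps, Python scripts to look and compute and a tool call to move; the robot and the scene stay as the last step left them, time stands still between calls to the robot, and variables do not carry over. Pictures are saved under pics/ and viewed, and the job is handed in when it is done.

Besides the shell and the picture viewer there is one more tool, called after ">>>" as name(argument=value, ...) on one line, values as JSON. carry_out: Moves the arm, as the interface text tells. Its arguments: {"type":"object","properties":{"steps":{"type":"array","items":{"type":"array"}},"force":{"type":"number"}},"required":["steps"]}

```bash
mkdir -p pics; ls
python3 - <<'E'
from bench import manip
import cv2
for n in("scene","top"):
    im=manip.read_camera(n); cv2.imwrite(f"pics/{n}0.png",im[:,:,::-1])
    print(n,manip.camera_params(n))
s=manip.get_state();print(s)
E
```

```text
pics
scene {'fx': 394.6966365027581, 'fy': 394.6966365027581, 'cx': 281.1241639291978, 'cy': 217.73104371371147, 'k1': -0.0169799704767968, 'camera_from_world': array([[ 0.65165021,  0.75842526, -0.01196359, -0.42682194],
       [ 0.62679309, -0.54729849, -0.55461228, -0.28216949],
       [-0.42717962,  0.35391451, -0.83202289,  1.09713979],
       [ 0.        ,  0.        ,  0.        ,  1.        ]])}
top {'fx': 419.32441896135515, 'fy': 419.32441896135515, 'cx': 275.71132338917926, 'cy': 209.9521801948626, 'k1': -0.07648744128532747, 'camera_from_world': array([[ 0.00452832, -0.99974201,  0.02225754,  0.07003079],
       [-0.99479672, -0.00676908, -0.10165467,  0.5486852 ],
       [ 0.1017791 , -0.0216814 , -0.99457073,  0.98062296],
       [ 0.        ,  0.        ,  0.        ,  1.        ]])}
{'time': 0.1, 'joint_pos': array([-1.09021631,  0.68987805, -0.19455068,  1.56625397,  0.15733149,
        0.90251965, -0.21510607]), 'joint_velocities': array([-0.00046297, -0.00131336, -0.00045007, -0.00198632, -0.00034763,
       -0.00093439, -0.0005554 ]), 'tau': array([-3.11025142e-03, -5.40598619e+01, -1.27128962e+00, -1.58986902e+01,
        9.40822967e-03,  4.41116907e-03,  2.67844217e-05]), 'tool_pos': array([0.26979876, 0.56305118, 0.19817514]), 'orientation': array([[-5.96540181e-04,  4.31959553e-01,  9.01892781e-01],
       [-1.55175573e-03,  9.01891456e-01, -4.31959945e-01],
       [-9.99998618e-01, -1.65719876e-03,  1.32281220e-04]]), 'contact_force': array([-0.06013436, -0.09384537,  0.82201372]), 'ft_torque': array([-0.05355371, -0.00410836, -0.00912568]), 'gripper_width': 0.0856522683193912}
```

View pics/scene0.png

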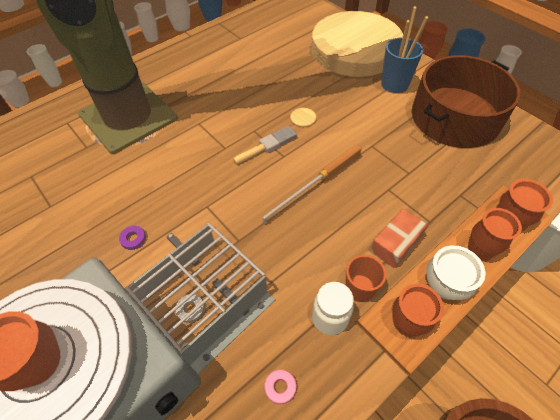

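View pics/top0.png

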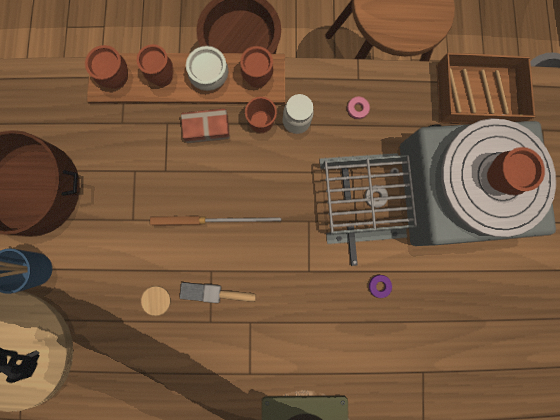

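The scene view shows the collar candidates: grey steel ring inside the guard at top (376,196) / scene (189,308), a pink ring at top (358,107) and a purple ring at top (380,287), both outside. I choose the grey one. The hooked rod's handle is at top (178,220) and its tip near (281,220). Next I'll take close crops.

```bash
cat > h.py <<'E'
import numpy as np, cv2
from bench import manip
def ray(n,u,v):
    p=manip.camera_params(n);k=p['k1']
    K=np.array([[p['fx'],0,p['cx']],[0,p['fy'],p['cy']],[0,0,1]])
    xd,yd=(u-p['cx'])/p['fx'],(v-p['cy'])/p['fy']
    x,y=xd,yd
    for _ in range(20):
        f=1+k*(x*x+y*y); x,y=xd/f,yd/f
    T=p['camera_from_world'];R=T[:3,:3];t=T[:3,3]
    return -R.T@t, R.T@np.array([x,y,1])
def at(n,u,v,z):
    c,d=ray(n,u,v); return c+d*(z-c[2])/d[2]
def px(n,P):
    p=manip.camera_params(n);T=p['camera_from_world']
    q=T[:3,:3]@np.asarray(P)+T[:3,3];x,y=q[:2]/q[2];f=1+p['k1']*(x*x+y*y)
    return np.array([p['fx']*x*f+p['cx'],p['fy']*y*f+p['cy']])
def snap(n,name,box=None,s=1):
    im=manip.read_camera(n)[:,:,::-1]
    cv2.imwrite(f"pics/{name}_raw.png",im)
    crop(f"pics/{name}_raw.png",name,box,s)
def crop(src,name,box,s):
    im=cv2.imread(src)
    if box: x0,y0,x1,y1=box; im=im[y0:y1,x0:x1]
    im=cv2.resize(im,None,fx=s,fy=s,interpolation=cv2.INTER_CUBIC)
    cv2.imwrite(f"pics/{name}.png",im)
E
python3 - <<'E'
from h import *
crop("pics/top0.png","c_guard",(305,140,435,270),4.6)
crop("pics/top0.png","c_hook",(140,195,300,245),5)
crop("pics/scene0.png","c_sg",(120,210,290,360),4)
E
```

```text
(no output)
```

View pics/c_guard.png

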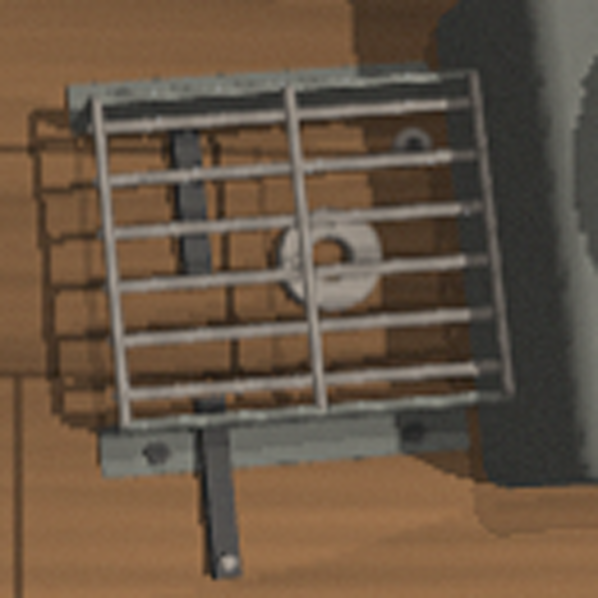

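View pics/c_hook.png

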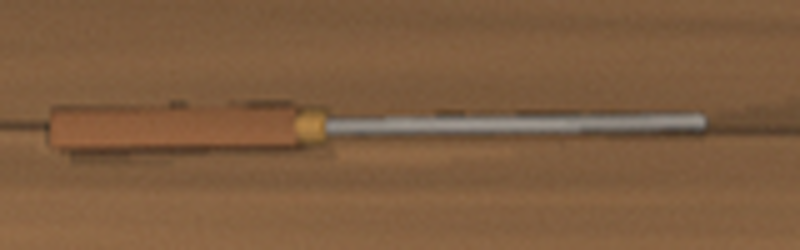

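View pics/c_sg.png

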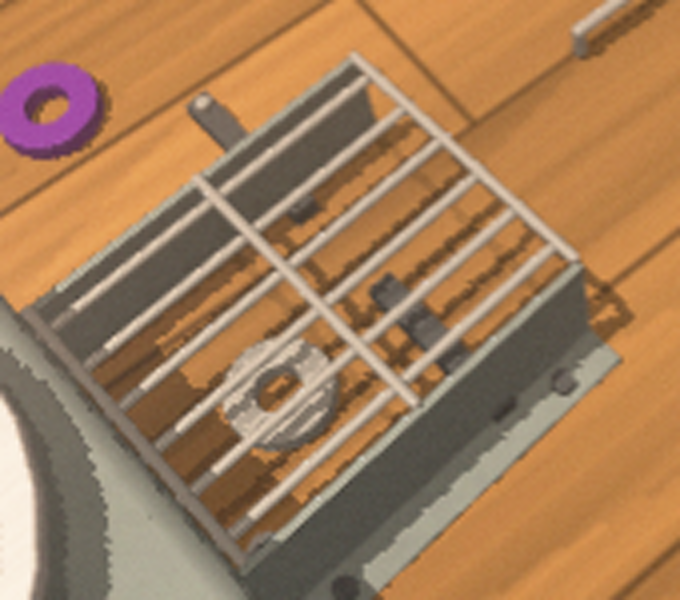

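Run:
```python
from h import *
np.set_printoptions(precision=4,suppress=True)
g=lambda x,y,z:at('top',305+x/4.6,140+y/4.6,z)
for nm,p,z in [('mouth hi',(97,97),.078),('mouth lo',(125,425),.078),('far hi',(473,72),.078),('far lo',(510,392),.078),
 ('barA end L',(183,273),.014),('barA end R',(211,273),.014),('barA top L',(173,133),.014),('barB L',(196,397),.014),('barB R',(224,397),.014),('barB outer',(212,575),.014),('barBouterR',(242,575),.014),('collar c outer top',(330,259),.014),('collar hole',(330,252),.014),
 ('flange hiL',(68,86),0.003),('flange loL',(103,475),.003)]:
  print(nm,g(*p,z))
k=lambda x,y,z:at('top',140+x/5,195+y/5,z)
for nm,p,z in [('h UL',(52,109),.034),('h LL',(52,148),.034),('h UR',(296,106),.034),('h LR',(296,146),.034),('rod L',(330,127),.025),('rod R',(706,122),.025)]:
  print(nm,k(*p,z))
s=lambda x,y,z:at('scene',120+x/4,210+y/4,z)
for nm,p,z in [('mouth hi',(580,262),.078),('mouth lo',(355,55),.078),('barA end',(373,292),.007),('barA endtop',(388,274),.014),('barB end top',(302,207),.014),('collar',(278,388),.014),('hook tip bottom',(581,55),0.002),('hook bend',(580,32),.025)]:
  print('S',nm,s(*p,z))
```

```text
mouth hi [ 0.6579 -0.0422  0.078 ]
mouth lo [ 0.4925 -0.0547  0.078 ]
far hi [ 0.6735 -0.2358  0.078 ]
far lo [ 0.5098 -0.2498  0.078 ]
barA end L [ 0.577  -0.0967  0.014 ]
barA end R [ 0.5771 -0.1118  0.014 ]
barA top L [ 0.6529 -0.0923  0.014 ]
barB L [ 0.5107 -0.1028  0.014 ]
barB R [ 0.5108 -0.1178  0.014 ]
barB outer [ 0.4169 -0.1103  0.014 ]
barBouterR [ 0.4169 -0.1263  0.014 ]
collar c outer top [ 0.5852 -0.1764  0.014 ]
collar hole [ 0.589  -0.1764  0.014 ]
flange hiL [ 0.6805 -0.0372  0.003 ]
flange loL [ 0.4695 -0.0545  0.003 ]
h UL [0.5291 0.372  0.034 ]
h LL [0.5105 0.3714 0.034 ]
h UR [0.5314 0.2553 0.034 ]
h LR [0.5123 0.2549 0.034 ]
rod L [0.5222 0.2402 0.025 ]
rod R [0.5258 0.0598 0.025 ]
S mouth hi [ 0.6566 -0.0399  0.078 ]
S mouth lo [ 0.4923 -0.0532  0.078 ]
S barA end [ 0.572  -0.1118  0.007 ]
S barA endtop [ 0.5721 -0.1012  0.014 ]
S barB end top [ 0.5112 -0.113   0.014 ]
S collar [ 0.5865 -0.1777  0.014 ]
S hook tip bottom [0.5278 0.062  0.002 ]
S hook bend [0.5279 0.0626 0.025 ]
```

>>> carry_out(steps=[[85,[0,-0.65,1.86],1.3],[85,[0,-1.3,3.7],2.6],[85,[0,-1.95,5.6],3.9],[85,[0,-2.6,7.4],5.2],[85,[0,-3.25,9.3],6.5],[85,[1,-3.92,11.15],7.9],[85,[2,-3.92,11.15],7.9],[85,[3,-3.92,11.15],7.9]], force=60)

```text
time: 1.1
tool_pos: [0.5214, 0.3117, 0.1076]
orientation: [[-0.0, 1.0, 0.019], [-0.001, 0.019, -1.0], [-1.0, -0.0, 0.001]]
contact_force: [-1.4, 0.8, -1.3]
gripper_width: 0.085
```

Run:
```python
from h import *
np.set_printoptions(precision=4,suppress=True)
s=manip.get_state();print(s)
snap('top','t1',(130,160,330,260),4)
snap('scene','s1')
```

```text
{'time': 1.1, 'joint_pos': array([-0.6537,  0.7828,  0.0689,  1.7101, -0.0794,  0.652 , -0.523 ]), 'joint_velocities': array([ 0.0078,  0.3327, -0.0708,  0.1726, -0.023 , -0.5095,  0.0208]), 'tau': array([  1.5313, -56.5259,   3.389 , -12.5254,   0.1277,   0.5583,
        -0.0256]), 'tool_pos': array([0.5214, 0.3117, 0.1076]), 'orientation': array([[-0.0003,  0.9998,  0.0186],
       [-0.0007,  0.0186, -0.9998],
       [-1.    , -0.0003,  0.0007]]), 'contact_force': array([-1.411 ,  0.7831, -1.2824]), 'ft_torque': array([ 0.0189, -0.0145,  0.0342]), 'gripper_width': 0.08499283776749846}
```

View pics/t1.png

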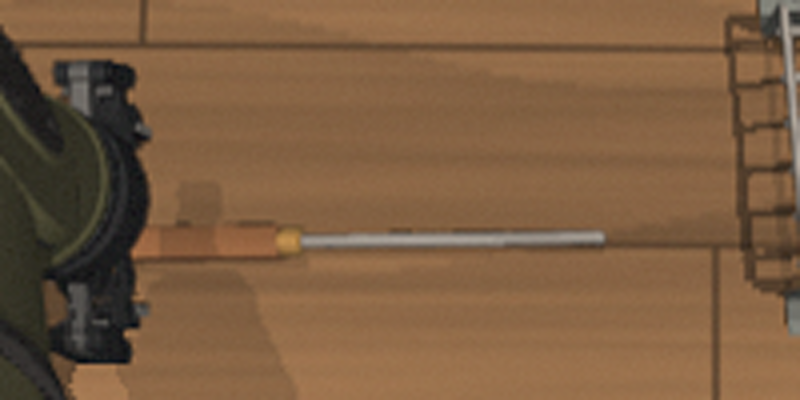

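View pics/s1.png

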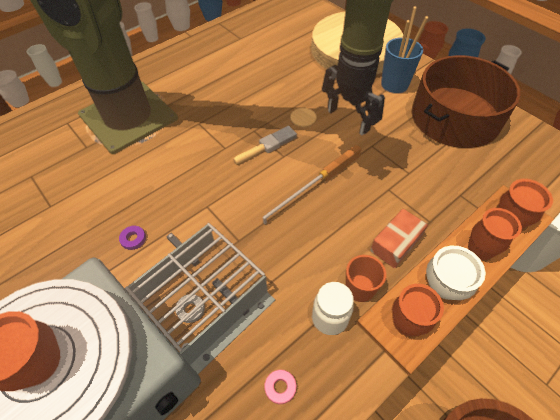

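The jaws stand across the handle (scene (345,165)) and the rod is undisturbed. I'll go down and close.

>>> carry_out(steps=[[85,[1.0,0,0],0],[85,[2.0,0,0],0],[85,[2.8,0,0],0],[85,[3.25,0,0],0],[85,[3.25,0,0],0],[10,[3.25,0,0],0],[10,[3.25,0,0],0],[10,[3.25,0,0],0]], force=60)

```text
time: 2.2
tool_pos: [0.5213, 0.3133, 0.0121]
orientation: [[0.001, 1.0, 0.021], [0.001, 0.021, -1.0], [-1.0, 0.001, -0.001]]
contact_force: [-0.0, 0.3, 0.1]
gripper_width: 0.0315
```

>>> carry_out(steps=[[10,[0,0,0],0],[10,[0,0,0],0],[10,[0,0,0],0],[10,[0,0,0],0]])

```text
time: 2.7
tool_pos: [0.5209, 0.3131, 0.0114]
orientation: [[-0.0, 1.0, 0.021], [0.0, 0.021, -1.0], [-1.0, -0.0, -0.0]]
contact_force: [-0.5, -0.6, -0.2]
gripper_width: 0.01
```

Run:
```python
from h import *
snap('top','t2',(130,160,330,260),4)
snap('scene','s2',(220,60,420,220),4)
```

```text
(no output)
```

View pics/t2.png

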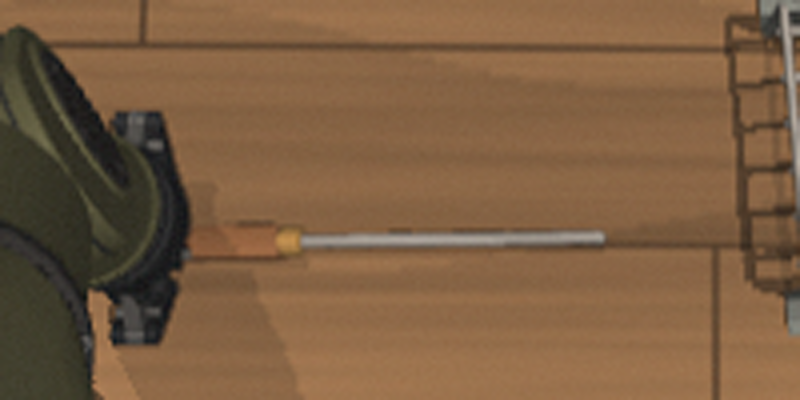

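View pics/s2.png

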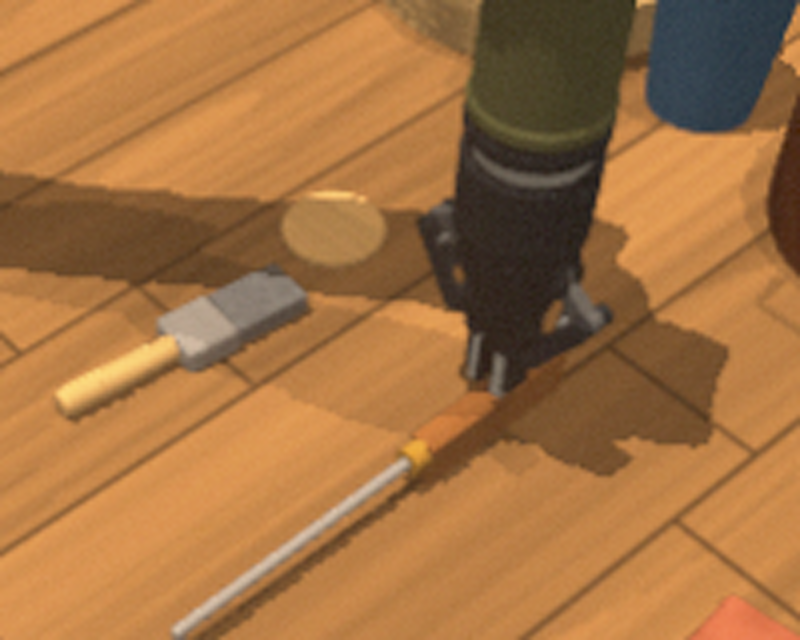

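>>> carry_out(steps=[[0,[0,0,0],0],[0,[0,0,0],0],[0,[0,0,0],0]], force=60)

```text
time: 3.18
tool_pos: [0.5209, 0.3132, 0.0114]
orientation: [[0.0, 1.0, 0.021], [0.0, 0.021, -1.0], [-1.0, 0.0, -0.0]]
contact_force: [-0.3, -1.1, -0.1]
gripper_width: 0.0
```

Run:
```python
from h import *
snap('scene','s3',(310,110,380,180),8)
snap('top','t3',(130,160,330,260),4)
print(px('scene',(.5209,.3131,.0114)),px('top',(.5209,.3131,.0114)))
```

```text
[341.72370063 163.8379091 ] [176.88642038 221.14194403]
```

View pics/s3.png

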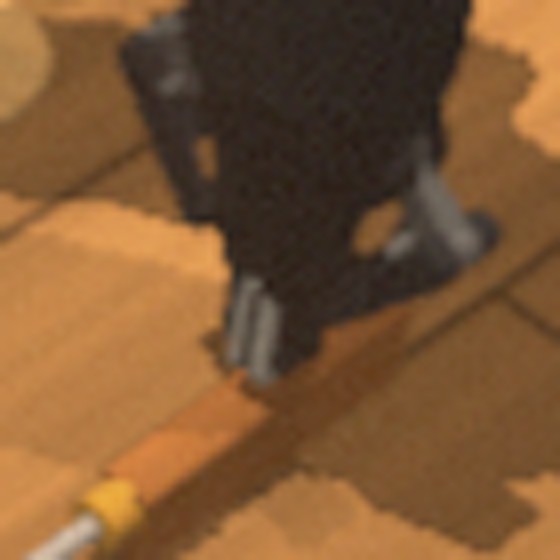

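View pics/t3.png

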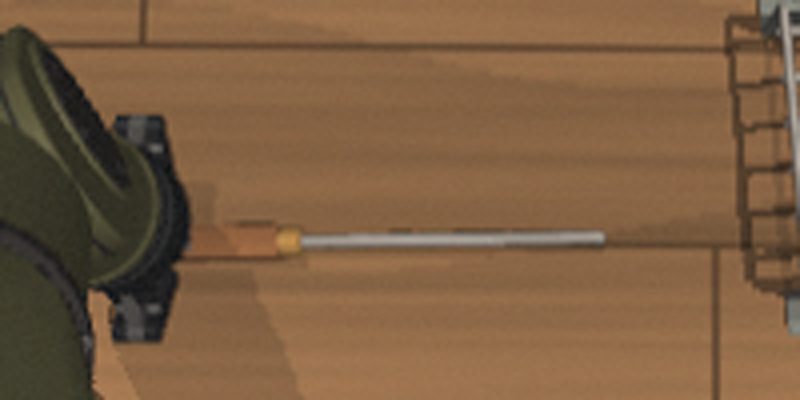

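Run:
```python
from h import *
print(manip.grasp_offset,[a for a in dir(manip) if a[0]!='_'])
for z in (.0,.011,.02,.03,.034,.04,.05): print(z,px('scene',(.5209,.3131,z)))
print(manip.get_state())
```

```text
0.0187 ['Unreachable', 'camera_params', 'get_state', 'grasp_offset', 'job_done', 'read_camera']
0.0 [341.19751478 166.88509098]
0.011 [341.70506781 163.9458238 ]
0.02 [342.12734946 161.49992623]
0.03 [342.60413842 158.73783417]
0.034 [342.79713358 157.61964582]
0.04 [343.08911012 155.92781287]
0.05 [343.5824743  153.06861936]
{'time': 3.275, 'joint_pos': array([-0.64420034,  0.92878626,  0.04853419,  1.74864575, -0.08666767,
        0.46606291, -0.51668934]), 'joint_velocities': array([-0.00192705, -0.00120413,  0.0010284 ,  0.0013692 ,  0.00076251,
       -0.00073217,  0.00102622]), 'tau': array([ 3.25902174e-04, -5.70320070e+01,  2.39145085e+00, -9.17056203e+00,
        5.78381005e-03,  1.57384049e-03,  2.59560267e-07]), 'tool_pos': array([0.52093486, 0.31314579, 0.0114285 ]), 'orientation': array([[ 1.15182139e-04,  9.99779980e-01,  2.09756731e-02],
       [ 1.32692961e-04,  2.09756578e-02, -9.99779978e-01],
       [-9.99999985e-01,  1.17940121e-04, -1.30247744e-04]]), 'contact_force': array([-0.69416934,  0.69291478, -0.46605681]), 'ft_torque': array([-0.00298289, -0.00312168,  0.01838143]), 'gripper_width': 4.24389145074006e-06}
```

Run:
```python
from h import *
crop("pics/s1_raw.png","s1c",(310,60,400,180),6)
print(px('scene',(.5214,.3117,.1076)))
```

```text
[346.32751694 135.98426884]
```

View pics/s1c.png

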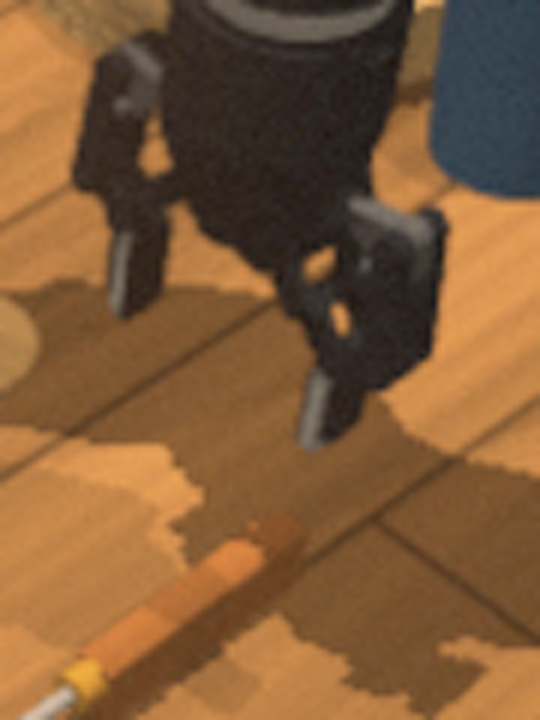

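The jaws shut just above the handle: in the picture the finger ends are at scene (343,157), about z 0.034, although the state says 0.011. The state therefore reads about 23 mm low in z. I'll open, go lower while watching force, and check by picture.

>>> carry_out(steps=[[85,[-0.2,0,0],0],[85,[-0.2,0,0],0],[85,[-0.2,0,0],0],[85,[-0.2,0,0],0],[85,[-0.2,0,0],0],[85,[0.2,0,0],0],[85,[0.5,0,0],0],[85,[0.5,0,0],0]], force=60)

```text
time: 4.28
tool_pos: [0.52, 0.3126, -0.0049]
orientation: [[-0.002, 1.0, 0.021], [-0.001, 0.021, -1.0], [-1.0, -0.002, 0.001]]
contact_force: [0.8, 0.4, 0.8]
gripper_width: 0.085
```

Run:
```python
from h import *
snap('scene','s4',(300,90,390,180),6)
```

```text
(no output)
```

View pics/s4.png

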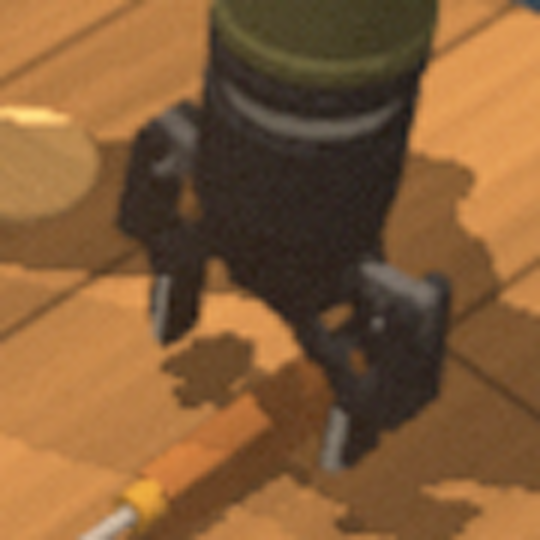

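>>> carry_out(steps=[[85,[0.2,0,0],0],[85,[0.4,0,0],0],[40,[0.4,0,0],0],[40,[0.4,0,0],0],[40,[0.4,0,0],0]], force=60)

```text
time: 4.95
tool_pos: [0.521, 0.3132, -0.0154]
orientation: [[0.0, 1.0, 0.021], [0.0, 0.021, -1.0], [-1.0, 0.0, -0.0]]
contact_force: [-0.3, -0.1, -0.1]
gripper_width: 0.0405
```

>>> carry_out(steps=[[10,[0,0,0],0],[10,[0,0,0],0],[10,[0,0,0],0],[10,[0,0,0],0]], force=60)

```text
time: 5.45
tool_pos: [0.5211, 0.3133, -0.0152]
orientation: [[0.0, 1.0, 0.021], [0.0, 0.021, -1.0], [-1.0, 0.0, -0.0]]
contact_force: [-0.2, -1.1, 5.4]
gripper_width: 0.0187
```

Run:
```python
from h import *
snap('scene','s5',(290,80,390,180),6)
```

```text
(no output)
```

View pics/s5.png

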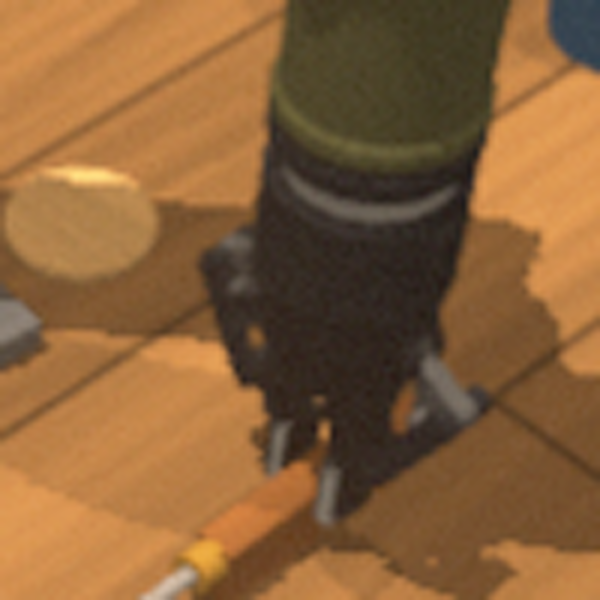

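The handle is gripped (width 18.7 mm, fingers straddling it). Next I lift 22 mm, swing the rod parallel to the passage and stage the tip before the mouth.

>>> carry_out(steps=[[10,[-0.4,0,0],0],[10,[-0.75,0,0],0],[10,[-0.75,0.3,0.7],-0.15],[10,[-0.75,0.6,1.4],-0.3],[10,[-0.75,0.99,2.1],-0.44],[10,[-0.75,0.99,2.39],-0.44],[10,[-0.75,0.99,2.39],-0.44]], force=60)

```text
time: 6.38
tool_pos: [0.5515, 0.2417, 0.0071]
orientation: [[-0.001, 0.997, 0.081], [-0.0, 0.081, -0.997], [-1.0, -0.001, 0.0]]
contact_force: [0.1, 0.7, -1.7]
gripper_width: 0.0184
```

Run:
```python
from h import *
np.set_printoptions(precision=4,suppress=True)
snap('scene','s6',(120,140,360,320),3.3)
snap('top','t6',(200,140,420,260),3.6)
s=manip.get_state();print(s['contact_force'],s['gripper_width'],s['tool_pos'])
```

```text
[ 0.0057  0.6101 -2.3431] 0.01858763988564138 [0.5512 0.2437 0.007 ]
```

View pics/s6.png

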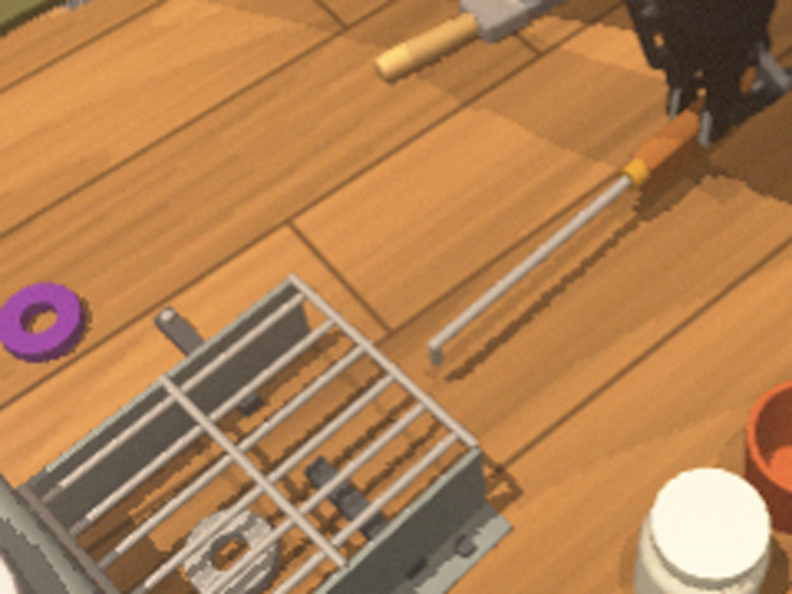

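View pics/t6.png

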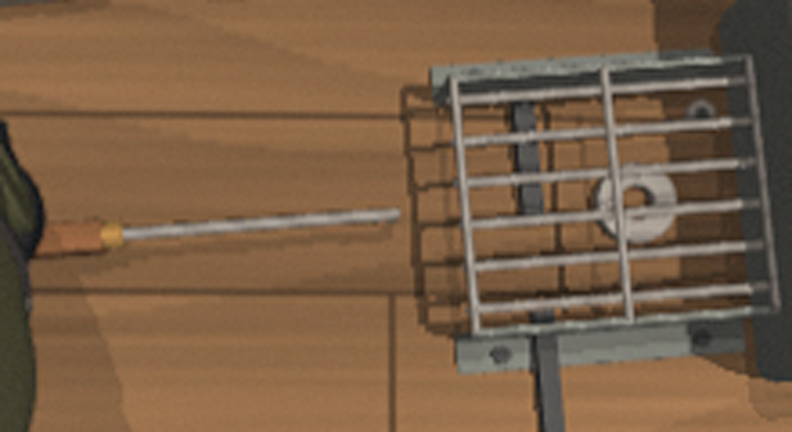

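```bash
cat >> h.py <<'E'
GX=np.array([.9966,.0828]);GY=np.array([-.0828,.9966]);GO=np.array([.575,-.047])
def gf(p): d=np.asarray(p)[:2]-GO; return np.array([d@GX,d@GY])*1000
E
python3 - <<'E'
from h import *
np.set_printoptions(precision=4,suppress=True)
for z in (.018,.022,.026):print(z,at('scene',120+435/3.3,140+362/3.3,z),at('top',200+399/3.6,140+213/3.6,z+.023))
t=manip.get_state();print(t['tool_pos'])
d=t['orientation'][:,2];print(gf(t['tool_pos']+.2505*d), gf((.587,-.177)))
q=at('top',200+400/3.6,140+213/3.6,.045);print(gf(q))
print(gf(at('top',200+640/3.6,140+200/3.6,.007)),gf(at('top',200+637/3.6,140+204/3.6,.014)),gf(at('scene',120+233/3.3,140+551/3.3,.010)))
E
```

```text
0.018 [ 0.5681 -0.007   0.018 ] [ 0.5733 -0.0101  0.041 ]
0.022 [ 0.5701 -0.0082  0.022 ] [ 0.5727 -0.0097  0.045 ]
0.026 [ 0.572  -0.0094  0.026 ] [ 0.5722 -0.0093  0.049 ]
[0.5512 0.2437 0.007 ]
[ 0.6047 41.1715] [   1.1952 -130.5516]
[ 0.7935 36.6876]
[   1.9117 -134.524 ] [  -1.5011 -130.1903] [   0.3611 -129.2428]
```

>>> carry_out(steps=[[10,[0,0,0.7],0],[10,[0,0,1.5],0],[10,[0,0,2.3],0],[10,[0,0,3.1],0],[10,[0,0,3.9],0],[10,[0,0,4.7],0],[10,[0,0,5.4],0],[10,[0,0,5.73],0]])

```text
time: 7.48
tool_pos: [0.566, 0.0678, 0.0069]
orientation: [[-0.0, 0.997, 0.08], [-0.002, 0.08, -0.997], [-1.0, -0.001, 0.002]]
contact_force: [0.1, 0.4, -1.9]
gripper_width: 0.0189
```

>>> carry_out(steps=[[10,[0,0,0],0]])

```text
time: 7.6
tool_pos: [0.5661, 0.0696, 0.0069]
orientation: [[-0.0, 0.997, 0.081], [-0.0, 0.081, -0.997], [-1.0, -0.0, 0.0]]
contact_force: [0.8, -0.3, -1.5]
gripper_width: 0.0186
```

Run:
```python
from h import *
np.set_printoptions(precision=4,suppress=True)
snap('scene','s7',(120,190,290,340),4)
snap('top','t7',(305,140,435,270),4.6)
s=manip.get_state();print(s['contact_force'],s['gripper_width'],s['tool_pos'])
d=s['orientation'][:,2];print(gf(s['tool_pos']+.2505*d))
```

```text
[-0.0718  0.923  -2.5983] 0.018614154715743576 [0.5661 0.0719 0.0069]
[   1.1936 -131.2339]
```

View pics/s7.png

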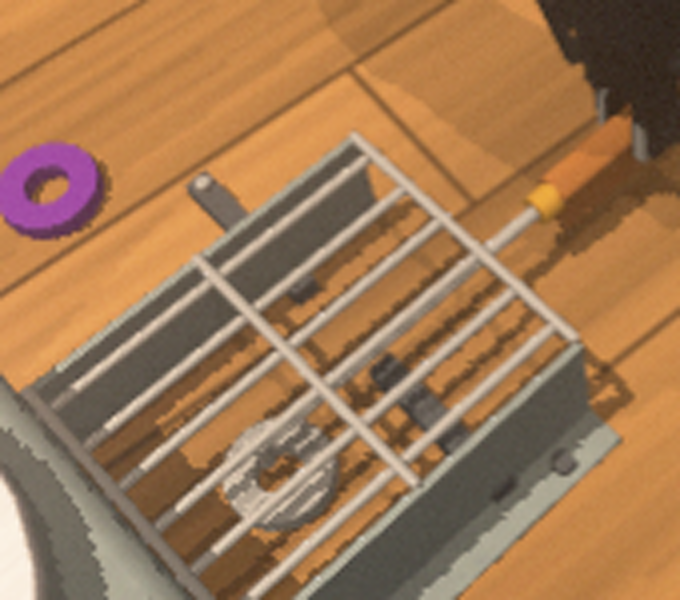

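View pics/t7.png

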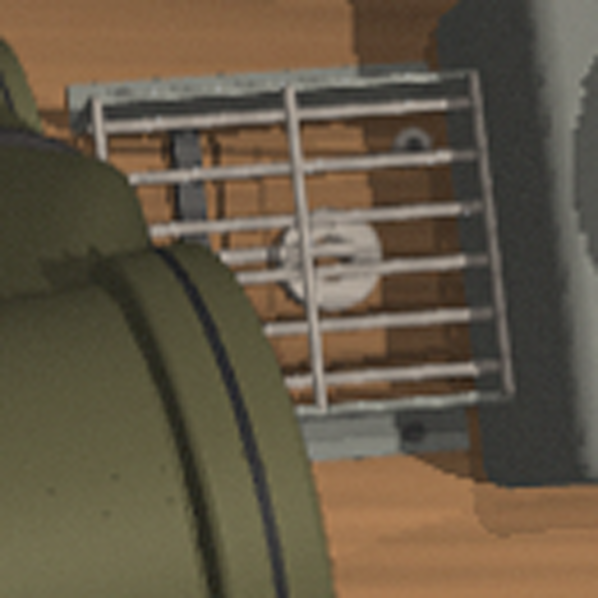

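The rod lies over the collar: its end is near top crop (352,250), over the hole. I'll lower it gently.

>>> carry_out(steps=[[10,[0.15,0,0],0],[10,[0.3,0,0],0],[10,[0.4,0,0],0],[10,[0.5,0,0],0],[10,[0.5,0,0],0]])

```text
time: 8.32
tool_pos: [0.566, 0.0707, -0.0084]
orientation: [[-0.001, 0.997, 0.082], [-0.0, 0.082, -0.997], [-1.0, -0.001, 0.0]]
contact_force: [-0.5, 0.5, -2.4]
gripper_width: 0.0184
```

Run:
```python
from h import *
np.set_printoptions(precision=4,suppress=True)
for i in range(3):
  s=manip.get_state();print(s['contact_force'],s['ft_torque'],s['gripper_width'],s['tool_pos']);snap('top','t8',(355,170,405,220),8)
crop('pics/t8_raw.png','t8',(340,160,410,230),8)
d=s['orientation'][:,2];print(gf(s['tool_pos']+.2505*d))
```

```text
[-0.4727  0.486  -2.3859] [ 0.0179  0.0582 -0.0431] 0.018432433300514237 [ 0.566   0.0707 -0.0084]
[-0.4125  0.8287 -2.2146] [-0.0038 -0.0347  0.0392] 0.018549549619940257 [ 0.5662  0.0707 -0.0082]
[ 0.1475  0.0178 -1.8151] [-0.011  -0.0211  0.0053] 0.0186188325978117 [ 0.5663  0.0707 -0.0081]
[   0.9533 -132.4786]
```

View pics/t8.png

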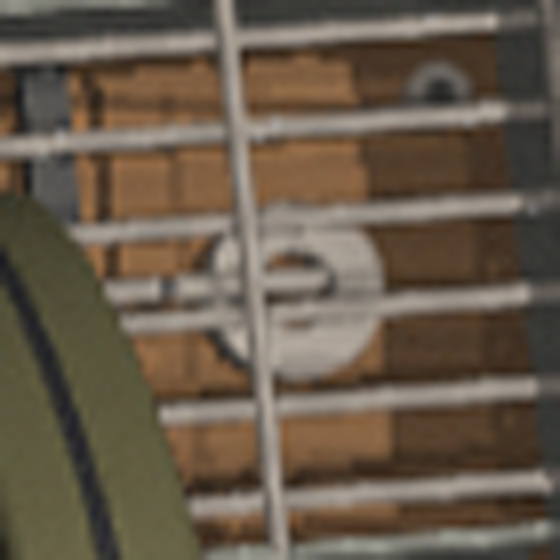

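The rod end is at crop (322,283) in the ring's hole (centre about (298,291) after parallax), and there was no contact force at tip height about 9 mm. I'll lower the rest.

>>> carry_out(steps=[[10,[0.1,0,0],0],[10,[0.18,0,0],0],[10,[0.18,0,0],0]])

```text
time: 8.85
tool_pos: [0.566, 0.0707, -0.0138]
orientation: [[-0.001, 0.997, 0.082], [-0.0, 0.082, -0.997], [-1.0, -0.001, -0.0]]
contact_force: [-0.8, -0.1, -1.3]
gripper_width: 0.0185
```

>>> carry_out(steps=[[10,[0,-0.08,-0.04],0],[10,[0,-0.16,-0.08],0],[10,[0,-0.24,-0.12],0],[10,[0,-0.32,-0.16],0],[10,[0,-0.4,-0.2],0],[10,[0,-0.48,-0.23],0],[10,[0,-0.56,-0.27],0],[10,[0,-0.62,-0.3],0]])

```text
time: 9.85
tool_pos: [0.5469, 0.0783, -0.0135]
orientation: [[0.0, 0.997, 0.083], [0.0, 0.083, -0.997], [-1.0, 0.0, -0.0]]
contact_force: [0.9, -0.7, -2.2]
gripper_width: 0.0187
```

>>> carry_out(steps=[[10,[0,-0.08,-0.04],0],[10,[0,-0.16,-0.08],0],[10,[0,-0.24,-0.12],0],[10,[0,-0.32,-0.16],0],[10,[0,-0.4,-0.2],0],[10,[0,-0.48,-0.23],0],[10,[0,-0.56,-0.27],0],[10,[0,-0.62,-0.3],0]])

```text
time: 10.85
tool_pos: [0.5275, 0.0857, -0.0135]
orientation: [[-0.0, 0.997, 0.082], [0.0, 0.082, -0.997], [-1.0, -0.0, -0.0]]
contact_force: [0.3, 0.9, -2.1]
gripper_width: 0.0191
```

Run:
```python
from h import *
np.set_printoptions(precision=4,suppress=True)
snap('scene','s9',(140,190,290,330),4)
snap('top','t9',(335,155,435,245),6)
s=manip.get_state();print(s['contact_force'],s['gripper_width'],s['tool_pos'])
d=s['orientation'][:,2];print(gf(s['tool_pos']+.2505*d))
```

```text
[-0.1113 -0.0303 -1.3376] 0.01860369060910459 [ 0.5273  0.0858 -0.0135]
[ -36.6414 -114.1807]
```

View pics/s9.png

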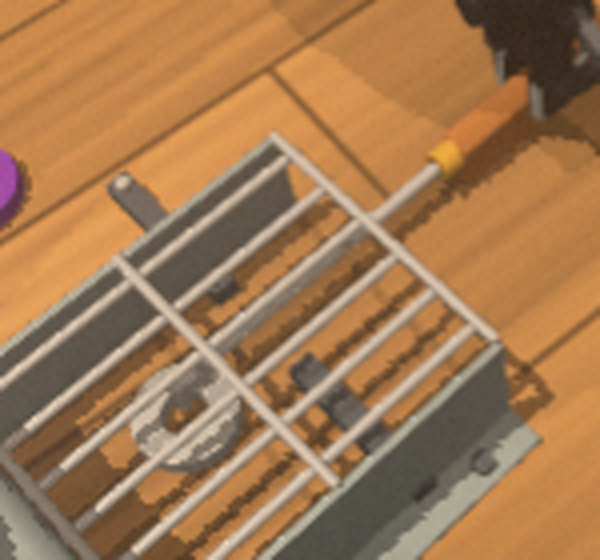

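View pics/t9.png

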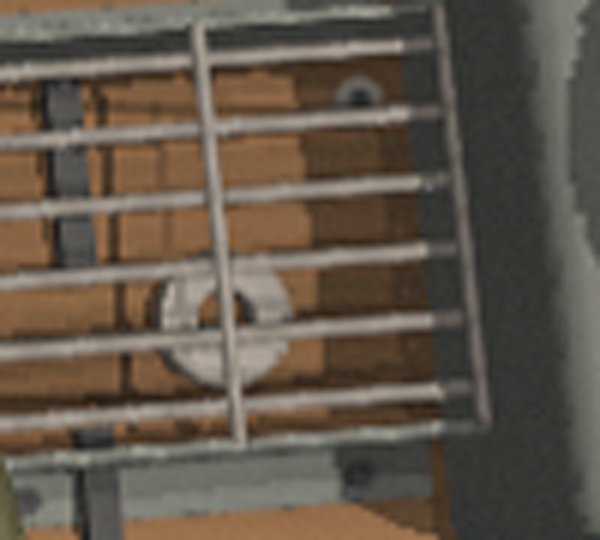

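Run:
```python
from h import *
np.set_printoptions(precision=4,suppress=True)
T=lambda x,y,z:gf(at('top',335+x/6,155+y/6,z))
print('ring',T(226,321,.014))
print('A',T(60,268,.014),T(95,268,.014),'B',T(76,430,.014),T(114,428,.014),T(76,410,.014))
S=lambda x,y,z:gf(at('scene',140+x/4,190+y/4,z))
print('ring S',S(188,416,.012)); print('A',S(307,356,.014),S(292,375,.014),S(296,390,0),'B',S(222,290,.014),S(238,286,.014),S(222,302,.0),S(210,288,.014))
for gx in(-67,-7):
  for y in (-55,-69):
    P=GO+GX*gx/1e3+GY*y/1e3
    print(gx,y,(px('top',[*P,.014])-[335,155])*6,(px('scene',[*P,.014])-[140,190])*4)
crop('pics/s9_raw.png','s9b',(180,225,250,300),8)
```

```text
ring [ -29.9092 -116.504 ]
A [ -2.9873 -50.1393] [ -4.0687 -64.5536] B [-69.5883 -50.3786] [-69.9938 -66.0137] [-61.472  -51.1517]
ring S [ -25.4496 -117.5566]
A [ -6.8564 -54.8974] [ -4.2706 -67.0354] [ -2.7916 -68.4464] B [-67.6857 -61.6401] [-63.4983 -54.2804] [-69.6845 -63.486 ] [-73.134  -65.3163]
-67 -55 [ 86.6224 422.7935] [232.7217 282.7181]
-67 -69 [120.5402 420.1204] [211.7489 299.8526]
-7 -55 [ 72.6688 276.8211] [306.658  355.9557]
-7 -69 [106.409 274.277] [285.5501 374.0898]
```

View pics/s9b.png

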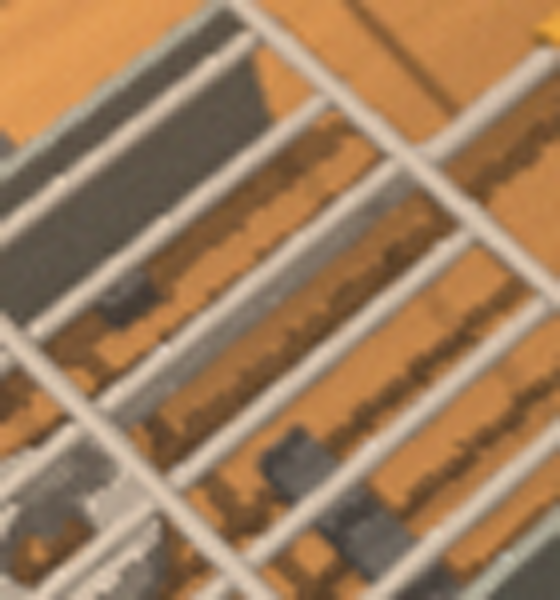

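Collar is now at guard (-28,-117). Bar A ends at about x = -5 and bar B at about -65, so the gap's middle is about -35. I'll pull straight out slowly.

>>> carry_out(steps=[[10,[0,0,-0.06],0],[10,[0,0,-0.12],0],[10,[0,0,-0.18],0],[10,[0,0,-0.24],0],[10,[0,0,-0.3],0],[10,[0,0,-0.36],0],[10,[0,0,-0.42],0],[10,[0,0,-0.46],0]])

```text
time: 11.95
tool_pos: [0.5264, 0.0994, -0.0135]
orientation: [[-0.0, 0.997, 0.082], [0.0, 0.082, -0.997], [-1.0, -0.0, -0.0]]
contact_force: [-0.6, -1.9, -1.8]
gripper_width: 0.0185
```

Run:
```python
from h import *
np.set_printoptions(precision=4,suppress=True)
snap('top','t10',(335,155,435,245),6)
snap('scene','s10',(140,190,290,330),4)
s=manip.get_state();print(s['contact_force'],s['gripper_width'],s['tool_pos'])
d=s['orientation'][:,2];print(gf(s['tool_pos']+.2505*d))
```

```text
[-0.2    -0.8275 -2.1058] 0.018572755010643684 [ 0.5265  0.0997 -0.0135]
[ -36.3091 -100.3337]
```

View pics/t10.png

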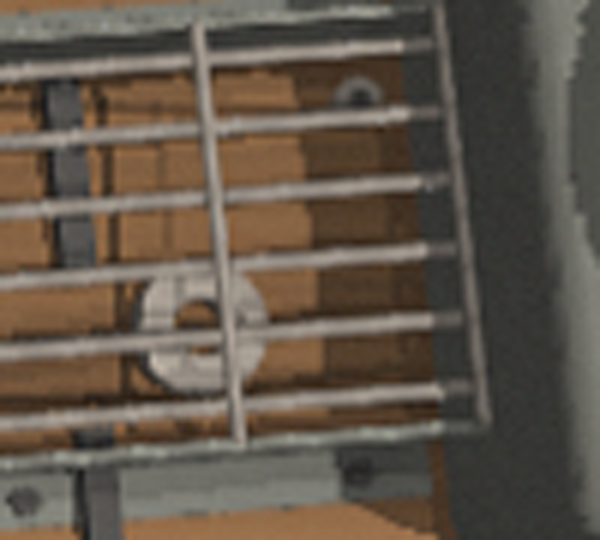

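View pics/s10.png

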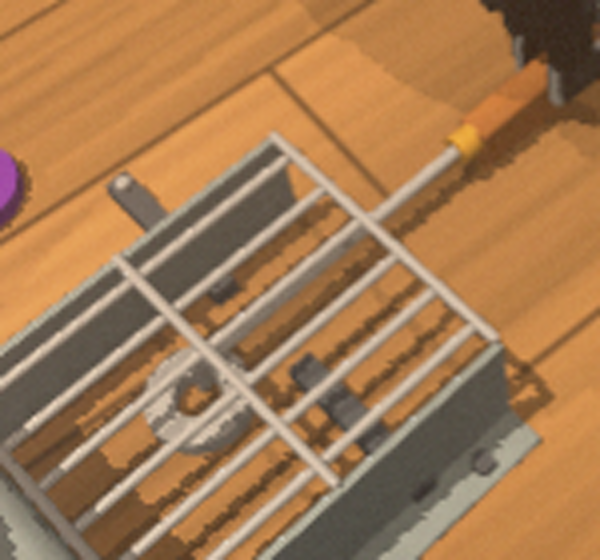

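Run:
```python
from h import *
np.set_printoptions(precision=4,suppress=True)
T=lambda x,y,z:gf(at('top',335+x/6,155+y/6,z))
print('ring',T(202,328,.014))
S=lambda x,y,z:gf(at('scene',140+x/4,190+y/4,z))
print('ring S',S(199,398,.012))
for gx,gy in((-30,-108),(-34,-108)):
  P=GO+GX*gx/1e3+GY*gy/1e3
  for a in (0,90,180,270):
    q=P+.028*np.array([np.cos(np.radians(a)),np.sin(np.radians(a))]); print(gx,a,(px('top',[*q,.014])-[335,155])*6,(px('scene',[*q,.014])-[140,190])*4)
```

```text
ring [ -32.0221 -106.2769]
ring S [ -29.1659 -107.6585]
-30 0 [204.3848 254.991 ] [227.7984 435.5471]
-30 90 [138.0361 322.3151] [242.7211 362.2677]
-30 180 [206.8759 390.964 ] [166.3553 357.1793]
-30 270 [273.0109 323.2617] [149.3788 430.0957]
-34 0 [205.3659 264.6263] [222.7434 430.2229]
-34 90 [138.9884 332.0183] [237.7736 357.2299]
-34 180 [207.8453 400.704 ] [161.5748 352.1647]
-34 270 [274.0089 332.9356] [144.4997 424.7967]
```

>>> carry_out(steps=[[10,[0,0,-0.05],0],[10,[0,0,-0.1],0],[10,[0,0,-0.15],0],[10,[0,0,-0.2],0],[10,[0,0,-0.25],0],[10,[0,0,-0.3],0],[10,[0,0,-0.35],0],[10,[0,0,-0.4],0]])

```text
time: 13.05
tool_pos: [0.5256, 0.1114, -0.0135]
orientation: [[0.0, 0.997, 0.082], [0.0, 0.082, -0.997], [-1.0, 0.0, -0.0]]
contact_force: [0.8, -0.9, -2.4]
gripper_width: 0.0184
```

>>> carry_out(steps=[[10,[0,0,-0.05],0],[10,[0,0,-0.1],0],[10,[0,0,-0.15],0],[10,[0,0,-0.2],0]])

```text
time: 13.55
tool_pos: [0.5251, 0.1174, -0.0135]
orientation: [[-0.0, 0.997, 0.082], [0.0, 0.082, -0.997], [-1.0, -0.0, -0.0]]
contact_force: [0.4, -1.3, -1.6]
gripper_width: 0.0188
```

>>> carry_out(steps=[[10,[0,0,-0.05],0],[10,[0,0,-0.1],0],[10,[0,0,-0.15],0],[10,[0,0,-0.2],0]])

```text
time: 14.05
tool_pos: [0.5246, 0.1234, -0.0135]
orientation: [[0.0, 0.997, 0.082], [0.0, 0.082, -0.997], [-1.0, 0.0, -0.0]]
contact_force: [0.2, -1.3, -1.0]
gripper_width: 0.0183
```

>>> carry_out(steps=[[10,[0,0,-0.05],0],[10,[0,0,-0.1],0],[10,[0,0,-0.15],0]])

```text
time: 14.42
tool_pos: [0.5242, 0.1278, -0.0135]
orientation: [[0.0, 0.997, 0.082], [0.0, 0.082, -0.997], [-1.0, 0.0, -0.0]]
contact_force: [0.6, -1.8, -2.6]
gripper_width: 0.0187
```

Run:
```python
from h import *
np.set_printoptions(precision=4,suppress=True)
snap('top','t11',(335,155,435,245),6)
s=manip.get_state();print(s['contact_force'],s['gripper_width'],s['tool_pos'])
snap('scene','s11',(160,210,260,300),6)
d=s['orientation'][:,2];print(gf(s['tool_pos']+.2505*d))
```

```text
[ 0.0267 -1.5239 -2.4788] 0.018317664022885836 [ 0.5242  0.1282 -0.0135]
[-36.197  -71.6558]
```

View pics/t11.png

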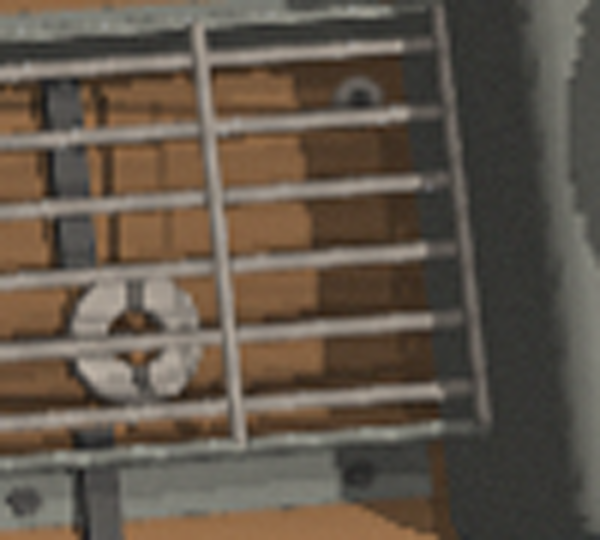

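View pics/s11.png

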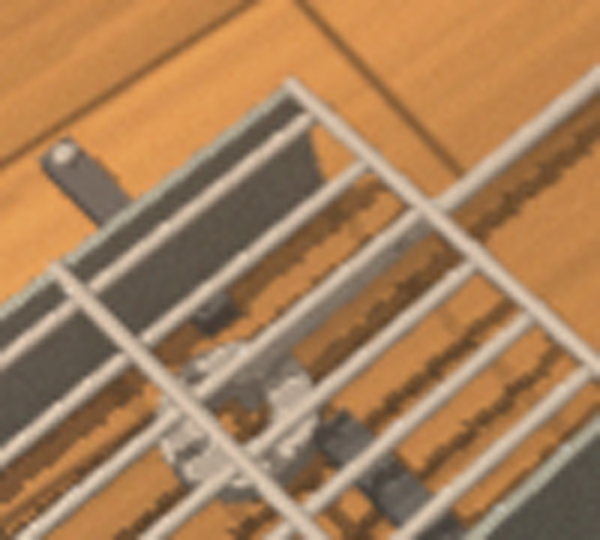

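>>> carry_out(steps=[[10,[0,0,-0.04],0],[10,[0,0,-0.08],0],[10,[0,0,-0.12],0]])

```text
time: 14.9
tool_pos: [0.5239, 0.1313, -0.0135]
orientation: [[-0.0, 0.997, 0.082], [-0.0, 0.082, -0.997], [-1.0, -0.0, 0.0]]
contact_force: [-0.1, -1.2, -1.0]
gripper_width: 0.0184
```

>>> carry_out(steps=[[10,[0,0,-0.04],0],[10,[0,0,-0.08],0],[10,[0,0,-0.12],0]])

```text
time: 15.28
tool_pos: [0.5236, 0.135, -0.0135]
orientation: [[-0.0, 0.997, 0.082], [0.0, 0.082, -0.997], [-1.0, -0.0, -0.0]]
contact_force: [0.6, -1.1, -2.8]
gripper_width: 0.0189
```

>>> carry_out(steps=[[10,[0,0,-0.04],0],[10,[0,0,-0.08],0],[10,[0,0,-0.12],0]])

```text
time: 15.65
tool_pos: [0.5233, 0.1386, -0.0135]
orientation: [[-0.0, 0.997, 0.082], [0.0, 0.082, -0.997], [-1.0, -0.0, -0.0]]
contact_force: [0.4, -1.3, -1.4]
gripper_width: 0.0183
```

Run:
```python
from h import *
np.set_printoptions(precision=4,suppress=True)
snap('top','t12',(335,155,435,245),6)
s=manip.get_state();print(s['contact_force'],s['gripper_width'],s['tool_pos'])
snap('scene','s12',(160,210,260,300),6)
d=s['orientation'][:,2];print(gf(s['tool_pos']+.2505*d))
```

```text
[ 0.3863 -1.2663 -2.1017] 0.018496510307051153 [ 0.5233  0.1389 -0.0135]
[-36.2157 -60.9944]
```

View pics/t12.png

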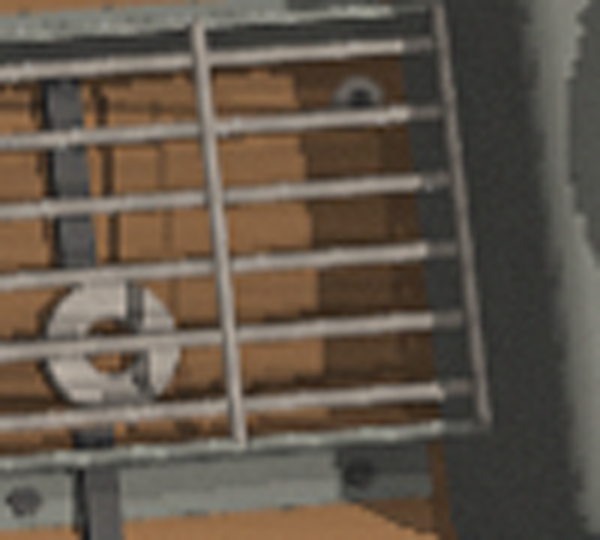

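View pics/s12.png

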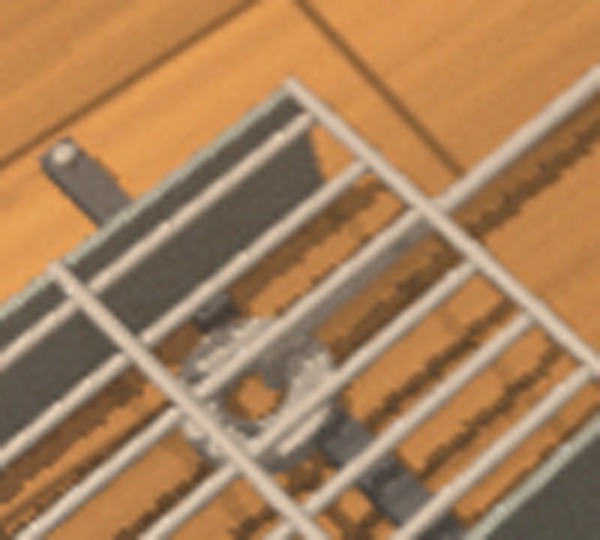

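The ring centre is at top crop (113,343) and is entering the gap between the bar ends at about (78,268) and (97,425). The pull stays about 1 N, so I continue.

>>> carry_out(steps=[[10,[0,0,-0.04],0],[10,[0,0,-0.08],0],[10,[0,0,-0.12],0],[10,[0,0,-0.16],0]])

```text
time: 16.25
tool_pos: [0.5229, 0.1434, -0.0135]
orientation: [[0.0, 0.997, 0.082], [0.0, 0.082, -0.997], [-1.0, 0.0, -0.0]]
contact_force: [0.1, -0.9, -1.4]
gripper_width: 0.0186
```

>>> carry_out(steps=[[10,[0,0,-0.04],0],[10,[0,0,-0.08],0],[10,[0,0,-0.12],0],[10,[0,0,-0.16],0]])

```text
time: 16.75
tool_pos: [0.5225, 0.1482, -0.0135]
orientation: [[0.0, 0.997, 0.082], [0.0, 0.082, -0.997], [-1.0, 0.0, -0.0]]
contact_force: [1.0, -0.5, -2.4]
gripper_width: 0.0185
```

>>> carry_out(steps=[[10,[0,0,-0.04],0],[10,[0,0,-0.08],0],[10,[0,0,-0.12],0],[10,[0,0,-0.16],0]])

```text
time: 17.25
tool_pos: [0.5222, 0.153, -0.0135]
orientation: [[0.0, 0.997, 0.082], [0.0, 0.082, -0.997], [-1.0, 0.0, -0.0]]
contact_force: [-0.6, -2.2, -1.7]
gripper_width: 0.0189
```

Run:
```python
from h import *
np.set_printoptions(precision=4,suppress=True)
snap('top','t13',(335,155,435,245),6)
s=manip.get_state();print(s['contact_force'],s['gripper_width'],s['tool_pos'])
snap('scene','s13',(160,210,260,300),6)
d=s['orientation'][:,2];print(gf(s['tool_pos']+.2505*d))
```

```text
[ 0.1691 -1.4557 -2.6589] 0.018702727119260146 [ 0.5221  0.1532 -0.0135]
[-36.2235 -46.5579]
```

View pics/t13.png

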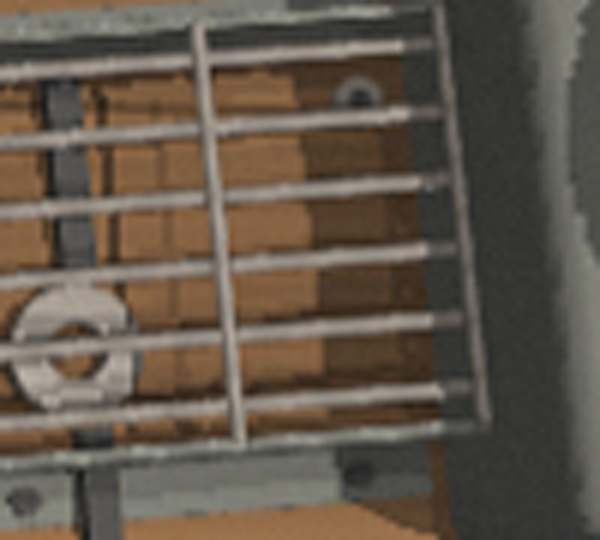

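View pics/s13.png

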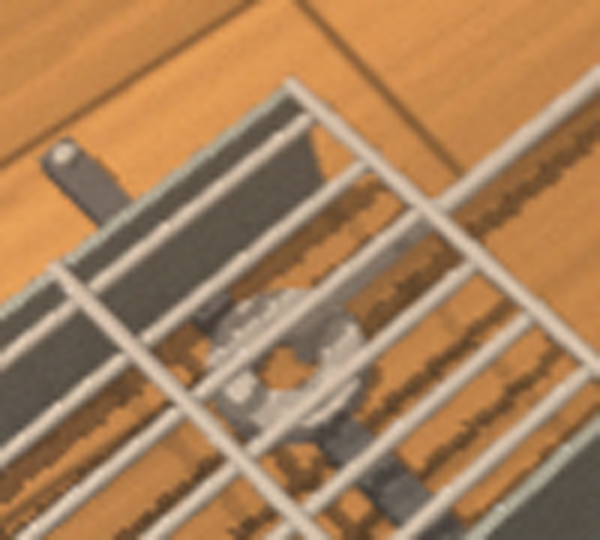

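The ring is in the middle of the gap, clear of both bar ends with no rise in force. I keep drawing.

>>> carry_out(steps=[[10,[0,0,-0.05],0],[10,[0,0,-0.1],0],[10,[0,0,-0.15],0],[10,[0,0,-0.2],0],[10,[0,0,-0.25],0]])

```text
time: 17.98
tool_pos: [0.5215, 0.1605, -0.0135]
orientation: [[0.0, 0.997, 0.082], [0.0, 0.082, -0.997], [-1.0, 0.0, -0.0]]
contact_force: [0.6, -0.2, -1.8]
gripper_width: 0.0186
```

>>> carry_out(steps=[[10,[0,0,-0.05],0],[10,[0,0,-0.1],0],[10,[0,0,-0.15],0],[10,[0,0,-0.2],0],[10,[0,0,-0.25],0]])

```text
time: 18.6
tool_pos: [0.5209, 0.1679, -0.0135]
orientation: [[0.0, 0.997, 0.082], [0.0, 0.082, -0.997], [-1.0, 0.0, -0.0]]
contact_force: [0.1, -0.9, -1.6]
gripper_width: 0.0186
```

>>> carry_out(steps=[[10,[0,0,-0.05],0],[10,[0,0,-0.1],0],[10,[0,0,-0.15],0],[10,[0,0,-0.2],0],[10,[0,0,-0.25],0],[10,[0,0,-0.3],0],[10,[0,0,-0.35],0],[10,[0,0,-0.4],0]])

```text
time: 19.6
tool_pos: [0.5199, 0.1799, -0.0135]
orientation: [[0.0, 0.997, 0.082], [0.0, 0.082, -0.997], [-1.0, 0.0, -0.0]]
contact_force: [0.2, -0.8, -2.6]
gripper_width: 0.0185
```

Run:
```python
from h import *
np.set_printoptions(precision=4,suppress=True)
s=manip.get_state();print(s['contact_force'],s['gripper_width'],s['tool_pos'])
snap('scene','s14',(150,170,350,310),4)
snap('top','t14',(255,140,435,260),4)
d=s['orientation'][:,2];print(gf(s['tool_pos']+.2505*d))
```

```text
[ 0.2019 -0.7543 -2.6212] 0.018490051041488667 [ 0.5199  0.1799 -0.0135]
[-36.2409 -19.8163]
```

View pics/s14.png

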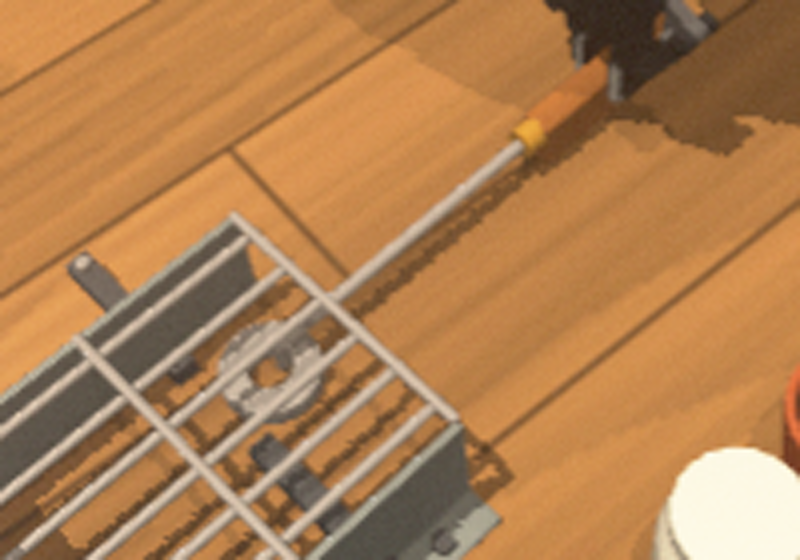

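View pics/t14.png

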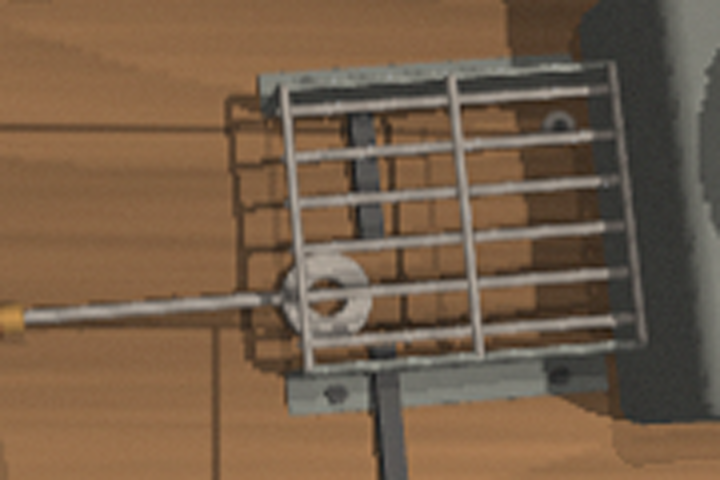

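It is through the bars. Now draw it clear of the mouth.

>>> carry_out(steps=[[10,[0,0,-0.08],0],[10,[0,0,-0.18],0],[10,[0,0,-0.28],0],[10,[0,0,-0.38],0],[10,[0,0,-0.48],0],[10,[0,0,-0.58],0],[10,[0,0,-0.68],0],[10,[0,0,-0.78],0]])

```text
time: 20.7
tool_pos: [0.5179, 0.2033, -0.0135]
orientation: [[-0.0, 0.997, 0.082], [0.0, 0.082, -0.997], [-1.0, -0.0, -0.0]]
contact_force: [0.0, -2.1, -2.3]
gripper_width: 0.0183
```

>>> carry_out(steps=[[10,[0,0,-0.1],0],[10,[0,0,-0.2],0],[10,[0,0,-0.3],0],[10,[0,0,-0.4],0],[10,[0,0,-0.5],0],[10,[0,0,-0.6],0],[10,[0,0,-0.7],0],[10,[0,0,-0.8],0]])

```text
time: 21.7
tool_pos: [0.516, 0.2272, -0.0135]
orientation: [[0.0, 0.997, 0.082], [0.0, 0.082, -0.997], [-1.0, 0.0, -0.0]]
contact_force: [-0.2, -0.6, -1.9]
gripper_width: 0.0189
```

>>> carry_out(steps=[[10,[0,0,-0.1],0],[10,[0,0,-0.2],0],[10,[0,0,-0.3],0],[10,[0,0,-0.4],0],[10,[0,0,-0.5],0],[10,[0,0,-0.6],0],[10,[0,0,-0.7],0],[10,[0,0,-0.8],0]])

```text
time: 22.7
tool_pos: [0.514, 0.2511, -0.0135]
orientation: [[-0.0, 0.997, 0.082], [0.0, 0.082, -0.997], [-1.0, -0.0, -0.0]]
contact_force: [0.9, -1.6, -1.8]
gripper_width: 0.0186
```

Run:
```python
from h import *
np.set_printoptions(precision=4,suppress=True)
s=manip.get_state();print(s['contact_force'],s['gripper_width'],s['tool_pos'])
snap('scene','s15',(150,140,350,280),4)
snap('top','t15',(225,140,405,260),4)
d=s['orientation'][:,2];print(gf(s['tool_pos']+.2505*d))
```

```text
[ 0.8868 -1.6254 -1.7584] 0.018587983671583968 [ 0.514   0.2511 -0.0135]
[-36.2217  51.6755]
```

View pics/s15.png

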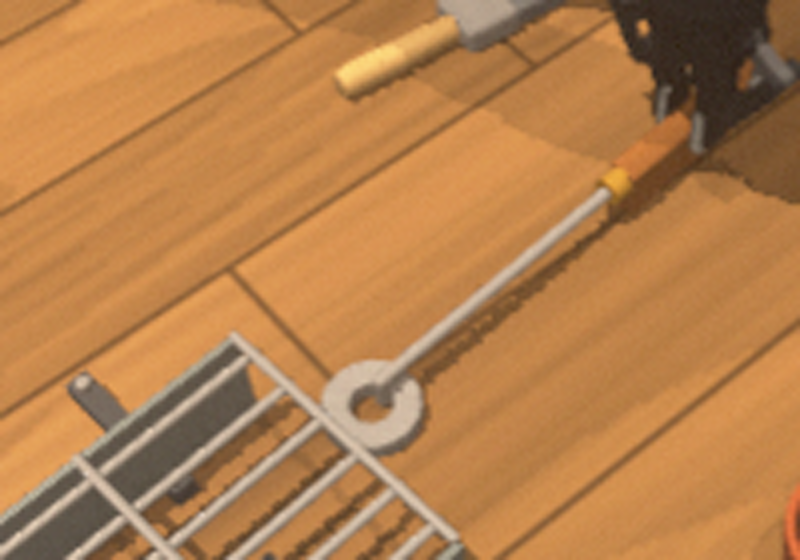

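View pics/t15.png

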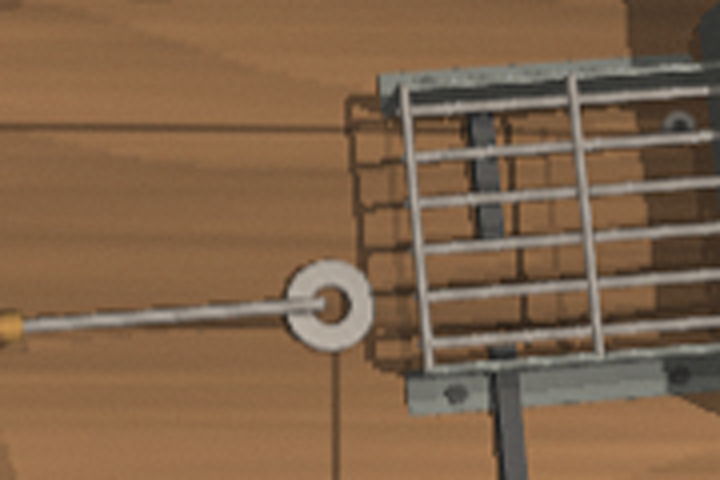

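Run:
```python
from h import *
np.set_printoptions(precision=4,suppress=True)
print(gf(at('top',225+330/4,140+307/4,.014)),gf(at('scene',150+374/4,140+402/4,.014)))
print('flange corners',gf(at('top',225+378/4,140+77/4,.003)),gf(at('top',225+408/4,140+415/4,.003)))
```

```text
[-37.8467  45.6042] [-34.9135  44.6532]
flange corners [104.5921   1.9037] [-106.8705    2.304 ]
```

The collar centre is 45 mm out, about 15 mm clear of the mouth. Now unhook: ease inward 6 mm inside the hole and lift.

>>> carry_out(steps=[[10,[0,0,0.1],0],[10,[0,0,0.2],0],[10,[-0.15,0,0.2],0],[10,[-0.3,0,0.2],0],[10,[-0.5,0,0.2],0],[10,[-0.7,0,0.2],0],[10,[-0.9,0,0.2],0],[10,[-0.95,0,0.2],0]])

```text
time: 23.8
tool_pos: [0.5149, 0.2452, 0.0156]
orientation: [[0.001, 0.997, 0.082], [0.0, 0.082, -0.997], [-1.0, 0.001, -0.0]]
contact_force: [-0.2, 0.5, -2.2]
gripper_width: 0.0186
```

Run:
```python
from h import *
np.set_printoptions(precision=4,suppress=True)
s=manip.get_state();print(s['contact_force'],s['gripper_width'],s['tool_pos'])
snap('scene','s16',(150,140,350,280),4)
```

```text
[-0.196   0.4974 -2.2254] 0.018622195393884492 [0.5149 0.2452 0.0156]
```

View pics/s16.png

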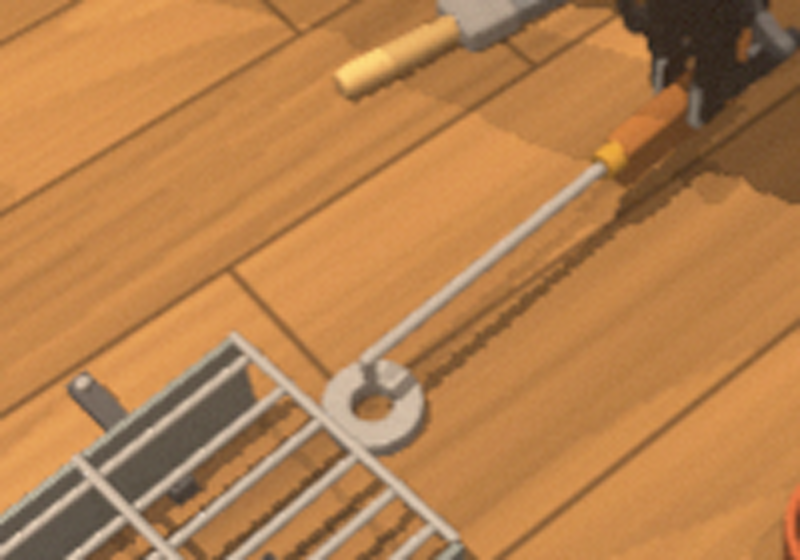

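The rod is lifted free and the collar stayed put at crop (374,402). Retreat and set the rod down.

>>> carry_out(steps=[[10,[0,0,-0.5],0],[10,[0,0,-1.1],0],[10,[0,0,-1.7],0],[10,[0,0,-2.3],0],[10,[0,0,-2.7],0],[10,[0.4,0,-2.7],0],[10,[0.8,0,-2.7],0],[10,[0.95,0,-2.7],0]])

```text
time: 24.85
tool_pos: [0.5073, 0.3238, -0.015]
orientation: [[-0.002, 0.997, 0.081], [-0.002, 0.081, -0.997], [-1.0, -0.002, 0.002]]
contact_force: [-0.2, -0.4, -0.9]
gripper_width: 0.0185
```

>>> carry_out(steps=[[10,[0.05,0,0],0],[10,[0.07,0,0],0],[10,[0.07,0,0],0]])

```text
time: 25.22
tool_pos: [0.5078, 0.3244, -0.0152]
orientation: [[-0.0, 0.997, 0.081], [-0.001, 0.081, -0.997], [-1.0, -0.001, 0.001]]
contact_force: [-2.0, -2.4, 4.4]
gripper_width: 0.0184
```

Run:
```python
from h import *
np.set_printoptions(precision=4,suppress=True)
s=manip.get_state();print(s['contact_force'],s['gripper_width'],s['tool_pos'])
snap('scene','s17',(200,80,400,230),4)
```

```text
[-1.9527 -2.438   4.3928] 0.018378845285810227 [ 0.5078  0.3244 -0.0152]
```

View pics/s17.png

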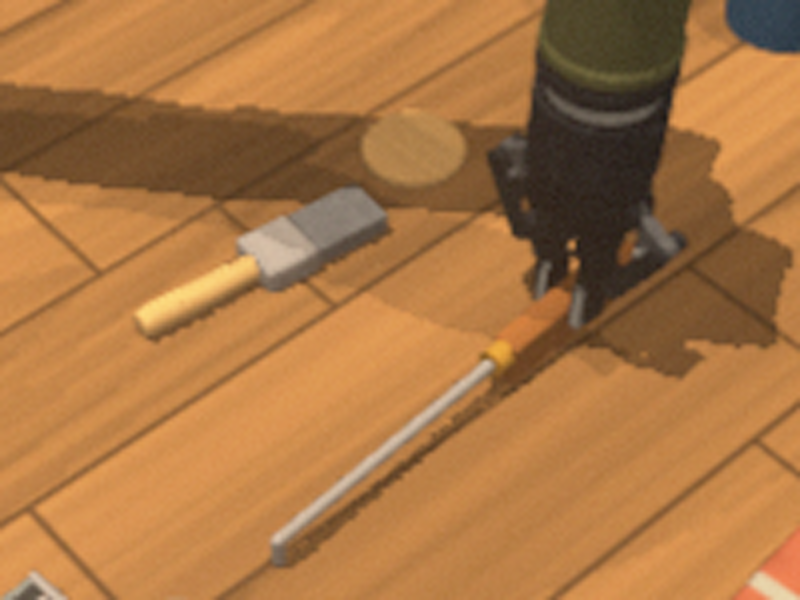

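The handle touches the bench (upward force appeared, reading matches the pick-up height). Open and rise.

>>> carry_out(steps=[[40,[0,0,0],0],[60,[0,0,0],0],[60,[0,0,0],0],[60,[0,0,0],0]])

```text
time: 25.78
tool_pos: [0.508, 0.326, -0.0156]
orientation: [[0.0, 0.997, 0.082], [0.0, 0.082, -0.997], [-1.0, 0.0, -0.0]]
contact_force: [0.4, 0.6, -0.6]
gripper_width: 0.0601
```

>>> carry_out(steps=[[60,[-0.5,0,0],0],[60,[-1.2,0,0],0],[60,[-2.5,0,0],0],[60,[-4,0,0],0],[60,[-5,0,0],0],[60,[-5,0,0],0]])

```text
time: 26.52
tool_pos: [0.51, 0.327, 0.1387]
orientation: [[0.006, 0.997, 0.082], [0.004, 0.082, -0.997], [-1.0, 0.007, -0.004]]
contact_force: [0.1, 0.4, -0.3]
gripper_width: 0.0602
```

Run:
```python
from h import *
np.set_printoptions(precision=4,suppress=True)
s=manip.get_state();print(s['contact_force'],s['gripper_width'],s['tool_pos'])
snap('scene','s18',None,1)
snap('top','t18',None,1)
```

```text
[ 0.1043  0.4448 -0.2857] 0.06020895654021167 [0.51   0.327  0.1387]
```

View pics/s18.png

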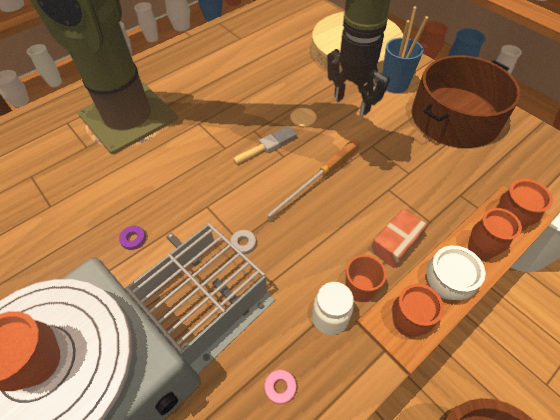

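View pics/t18.png

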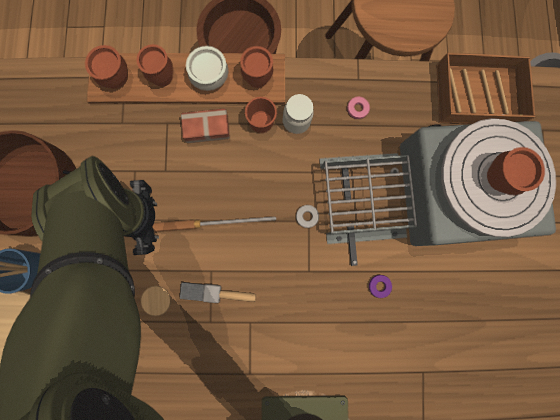

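The collar lies flat at top (307,216), clear of the mouth bar at (322+). The rod is down with its tip at (275,219), well away from the collar. The bystanders look unmoved. Settle, then hand in.

>>> carry_out(steps=[[60,[0,0,0],0],[60,[0,0,0],0],[60,[0,0,0],0]])

```text
time: 27.0
tool_pos: [0.5076, 0.3255, 0.1338]
orientation: [[-0.001, 0.997, 0.082], [-0.001, 0.082, -0.997], [-1.0, -0.001, 0.001]]
contact_force: [-0.1, 0.3, -0.2]
gripper_width: 0.0599
```

Run:
```python
from h import *
print(gf(at('top',307,216,.014)),manip.get_state()['contact_force'])
print(manip.job_done())
```

```text
[-35.925847    46.66497283] [-0.06935783  0.30649379 -0.23808023]
the job is handed in; nothing more can be done
None
```

I took the hooked rod by its handle, set its tip in the steel collar's hole and shifted the collar about 36 mm sideways to the gap. I then drew it slowly out between the stop bars, unhooked it and laid the rod on the bench. The job was handed in at about 27 s of the 72 s allowed.

**Last checks:**
- **Collar:** it lies flat with its centre about 46 mm in front of the mouth, so its edge is roughly 15 mm clear. That is measured from the pictures, good to a few millimetres.
- **Rod:** it lies on the bench outside the guard, its tip some 40 mm short of the collar's edge by rough estimate.
- **Other things:** the pot, jar, brick, brush and disc look unmoved in the final pictures. I judged this by eye rather than measuring each one.
- **Forces:** the pull on the collar read about 1–2 N throughout, and it never caught on a bar. The largest reading was about 5 N, when gripping and when setting the rod down.

**What failed or disagreed:**
- **First grip:** it missed. The state's TCP height reads about 25 mm lower than the real fingertips, so the jaws closed just above the handle. I corrected the height from the pictures and re-gripped; the miss did not move the rod.
- **Gap position:** the two cameras differed by a few millimetres on where the bars end, and one end was partly hidden by the roof. The estimate of the gap's middle (about 35–36 mm off centre) still let the collar through freely.

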